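Dim up the camp lantern by its thumbwheel

ROBOT

A 6-joint arm with a two-finger parallel gripper is mounted at the origin on the work surface. World frame = base frame: x ahead of the robot, y to its left, z up, the work surface at z = 0. Lengths are in m, angles in rad, forces in N, time in s.
With the tool pointing down it reaches from about 0.275 to 0.75 m from the base axis. Payload 10.2 kg.
Tool frame: the origin (TCP) lies at the very end of the fingers, on their centre line; the grasp point (between the pads) lies 19 mm behind it (arm.tcp_to_grasp is the distance from the TCP to the grasp point, in m); x points along the fingers, z is the direction in which the jaws open and shut, and the axes are right-handed (so a half turn about x gives the same grasp; the last joint's range is limited). The gripper opens to 85 mm and grips with 20 to 120 N. Pads are 22 mm wide; open, the fingers measure 114 mm over their backs; the gripper's body (76 mm by 85 mm) begins 54 mm behind the grasp point. The pads swing forward as they close: fully open they stand 13 mm farther back than shut.
Start: joints at [0.995, 0.313, 1.498, -0, 1.331, -0.223], TCP at [0.181, 0.493, 0.231] pointing down, gripper open.
Joint ranges: [-2.94, 2.94], [-0.97, 2.17], [0.19, 2.56], [-1.23, 4.37], [0.02, 3.11], [-2.88, 2.88]. Speed limits (rad/s): [2.39, 2.39, 3.01, 3.14, 3.14, 3.14].

INTERFACE

Orientations are given as a unit quaternion [w, x, y, z].
In Python, from station import arm, read_camera, spotter gives the robot as it stands.
- The arm moves only by the tool step_arm, never from a script. Its argument "targets" is a list that holds one entry, the list of rows, each a list of 5 numbers: the opening in per cent of the stroke, from 0 (shut) to 100 (fully open), then the shift along the tool's x, y, z in mm, then the turn about the tool's x in rad. In form: [[[claw, x, y, z, yaw], ...]]. A call has 1 to 12 rows; each row is the pose to reach, as a shift and turn from the pose commanded when the call began, along the tool's axes at that moment; what a row does not reach only later rows make up. A row lasts 1/10 s, in which the tool goes at most 50 mm and 8.59 degrees, less where a joint would pass 70% of its speed; a pose out of reach is approached as far as the arm can. A call with a gripper value outside its range is refused whole. The fingers move at their own pace and stop on an object; the grip force is fixed at half the most. Time passes only in rows, so rows that repeat a pose let the fingers close. It gives the time, the measured TCP pose, the force and the opening at its end, in the units of the state.
- arm.sense(): the state, without advancing time (a new reading comes with each control period).
- read_camera(name): name is "scene" or "top" or "wrist"; returns a dict with "frame" (480x640x3 uint8, red, green, blue), "fovy" (degrees; the focal length in pixels is half the picture's height over the tangent of half this angle, whatever the lens; pixels are square), "cx", "cy" (the principal point, pixels), "T" (4x4, takes a point from camera to world coordinates). Camera axes: x right, y up, looking along -z (the intrinsics and any distortion apply to the point x, -y, -z); pixel columns grow to the right and rows downward; lengths in m; the calibration is good to about 2 mm. A picture is of the moment at which its call begins. There is no depth.
- arm.sign_off(): hands the job in, once; it reports no verdict.
Trained networks look in the newest picture that a camera, given by its name, has taken for a name from the list of things; names that differ only in an ending like _2 or _b are one class to them, and where a whole thing is asked for, a point or a joint stands for the part that bears it (a point fixed in the world has none). Each returns a list of dicts, best first, with "confidence" (0 to 1); they miss things now and then, are a little off and sometimes report something else, mostly with a low value. They report only what shows in the picture. A call takes as long as a camera call. They do not tell look-alikes from the thing itself.
- spotter.find_in(name, camera): "bbox" ([centre column, centre row, width, height] in pixels, round what is visible of it).
- spotter.landmark_of(name, camera): "centre" ([column, row] in pixels: a listed point, or the origin of a listed thing).
The state is a dict: "time": time; "qpos": joint angles; "qd": joint speeds; "effort": joint torques, N m; "tool_pos": TCP position; "tool_rot": TCP orientation; "contact_force": force on the tool from outside, world axes, zero at the start; "torque": the same for the moment, N m; "gripper_width": opening from 0.0 (shut) to 1.0 (fully open).
Only numpy, scipy, OpenCV 4.12 (cv2) and the standard library are available. Lean on these libraries where they do the work, as an engineer would, in place of code of your own. Each camera call takes 0.05 s, during which the arm holds its last target. There are 200 camera calls.

TASK

Set the yellow camp lantern to its third click: with a fingertip on top of its knurled thumbwheel, roll the top of the wheel from the lantern's far side towards its near side (the side with the flat black handle) until the orange stripe stands at the very top. Leave the wheel of the black radio alone, and take the finger off when done.

Things in the scene. Friction and masses are not known exactly. Their poses are not given: they have to be found in the camera images.
- lamp_wheel (a joint): Turn (rad) of the lantern's grey thumbwheel, 40 mm across, 16 mm wide, level axle. At 0 its orange stripe (7 mm wide, across rim and flanks) is level with the axle on the lantern's +x side; grows as the wheel's top moves to the lantern's -x. A click is 0.524; third click = 1.571, stripe on top. Starts at 0 to 0.52, limits -0.2 and 3.3. Even friction (0.6 N at the rim) holds it; no felt notches.
- lamp_axle (a point): Middle of the wheel's axle at rest, 70 mm above the shelf; the wheel's top is 20 mm higher. Axes are the lantern's: y along the axle, z up, -x its near side, with the handle. The axle is sprung: pressed down it gives 1 mm per 0.5 N beyond the first 1 N, 6 mm at most. Cheeks beside the wheel (outer faces 14.5 mm from its middle) stand 14 mm below its top.
- lamp: Yellow camp lantern, a block 100 mm (x) by 170 mm (y), 60 mm high, fixed to the shelf on a black foot; origin under its centre. White dome on a black ring 80 mm across, top 102 mm above the shelf, 36 mm from centre to +y; the wheel is 45 mm to -y. Flat black handle on the -x face. Turned up to 20 degrees from square; left or right of the radio.
- radio_mark (a point): White stripe on the rim of the black radio's like thumbwheel (leave it alone). The radio is a black block as big as the lantern with a round speaker, fixed beside it.
There are look-alikes about, which are no part of the job. Leave any green look-alike of the lamp alone.

How it is judged:
By the outcome, as a careful person would: the job done as asked, in the order asked, and still so for the second after the job is handed in, with the robot touching nothing.
It also fails if it takes over 32 s, if anything falls off the work surface, if the arm or the gripper's body presses on something with over 40 N, if the wrist force passes 120 N, or if a joint passes its speed limit or range.

## Working session

There is one attempt and no reset: what is moved stays moved. The work goes in short steps, Python scripts to look and compute and a tool call to move; the robot and the scene stay as the last step left them, time stands still between calls to the robot, and variables do not carry over. Pictures are saved under pics/ and viewed, about 8 in all and at most 12, crops included, and the job is handed in when it is done.

Besides the shell and the picture viewer there is one more tool, called after "Call:" as name(argument=value, ...) on one line, values as JSON. step_arm: Moves the arm, as the interface text tells. Its arguments: {"type":"object","properties":{"targets":{"type":"array"}},"required":["targets"]}

```bash
mkdir -p pics; ls; cat > h.py <<'E'
import numpy as np, cv2
from station import arm, read_camera, spotter
def ray(c,px):
    f=c["frame"].shape[0]/2/np.tan(np.radians(c["fovy"])/2)
    d=np.array([(px[0]-c["cx"])/f,-(px[1]-c["cy"])/f,-1.]); T=np.array(c["T"])
    d=T[:3,:3]@d; return T[:3,3],d/np.linalg.norm(d)
def tri(rs):
    A=sum(np.eye(3)-np.outer(d,d) for o,d in rs); b=sum((np.eye(3)-np.outer(d,d))@o for o,d in rs)
    return np.linalg.solve(A,b)
def proj(c,p):
    T=np.linalg.inv(np.array(c["T"])); q=T[:3,:3]@np.array(p)+T[:3,3]
    f=c["frame"].shape[0]/2/np.tan(np.radians(c["fovy"])/2)
    return np.array([c["cx"]+f*q[0]/-q[2], c["cy"]-f*q[1]/-q[2]])
def atz(r,z): o,d=r; return o+d*(z-o[2])/d[2]
E
python3 - <<'E'
from h import *
np.set_printoptions(precision=3,suppress=True)
for n in ["scene","top","wrist"]:
    c=read_camera(n); cv2.imwrite(f"pics/{n}0.png",c["frame"][:,:,::-1])
    print(n,[k for k in c if k!="frame"],c["fovy"],c["cx"],c["cy"],np.array(c["T"])[:3].tolist())
    for k in ["lamp","lamp_axle","radio_mark"]:
        print(k,[(np.round(e["centre"],1),round(e["confidence"],2)) for e in spotter.landmark_of(k,n)])
    print([(np.round(e["bbox"],1),round(e["confidence"],2)) for e in spotter.find_in("lamp_wheel",n)])
print(arm.sense())
E
```

```text
pics
scene ['fovy', 'cx', 'cy', 'T'] 53.130549285273815 326.20319026251155 251.96135147864857 [[0.6888978682668172, -0.6180641867827769, 0.3787035623201603, 0.7807051216957892], [0.7247884358559279, 0.5946047527688183, -0.3480329168832309, -0.2842603404273675], [-0.010072256298977787, 0.514239097114637, 0.8575877218406118, 0.8489272717925145]]
lamp [(array([367.3, 140.8]), 0.9), (array([412.2, 271.4]), 0.86)]
lamp_axle [(array([400.4, 269.2]), 0.9), (array([354.4, 128.7]), 0.84)]
radio_mark [(array([251.8, 388. ]), 0.57)]
[(array([358.5, 129.9,  21.2,  19.2]), 0.7), (array([401.1, 271. ,  20.9,  20.4]), 0.68)]
top ['fovy', 'cx', 'cy', 'T'] 57.30704128464504 324.8867703398685 247.01092612358872 [[0.039811201871968176, 0.9785665865641372, -0.20204579645645324, 0.2645426887731168], [-0.999206792174458, 0.038801719380154504, -0.008956173601126223, 0.034910919418162635], [-0.0009244879334868073, 0.20224208818482092, 0.9793351229730832, 0.9125294316975042]]
lamp [(array([168.7, 339.7]), 0.88), (array([279.5, 193.9]), 0.68)]
lamp_axle [(array([303.5, 186.2]), 0.77), (array([183.6, 340.9]), 
[... 366 characters left out ...]
61503016723, 0.5178826305969197], [-0.0015369321965079561, -0.2859447025410806, 0.9582448877651856, 0.3742028065500479]]
lamp [(array([235.1, 290.4]), 0.85)]
lamp_axle [(array([177.8, 336.3]), 0.95)]
radio_mark []
[(array([165.8, 324.4,  14.3,  22.9]), 0.57)]
{'time': 0.75, 'qpos': array([ 0.995,  0.313,  1.498,  0.   ,  1.331, -0.223]), 'qd': array([-0.001,  0.   , -0.001,  0.001, -0.002,  0.001]), 'effort': array([ -0.   , -41.212, -25.989,  -0.   ,   0.   ,  -0.   ]), 'tool_pos': array([0.181, 0.493, 0.231]), 'tool_rot': array([ 0.58 , -0.405,  0.58 ,  0.405]), 'contact_force': array([ 0.201, -0.066, -0.091]), 'torque': array([ 0.005,  0.031, -0.017]), 'gripper_width': 0.9978003607344387}
```

```bash
python3 -c "
import cv2,numpy as np
a=cv2.imread('pics/scene0.png');b=cv2.imread('pics/top0.png')
cv2.imwrite('pics/both0.png',np.hstack([cv2.resize(a,(400,300)),cv2.resize(b,(400,300))]))
cv2.imwrite('pics/scenecrop.png',a)"
```

```text
(no output)
```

View pics/top0.png

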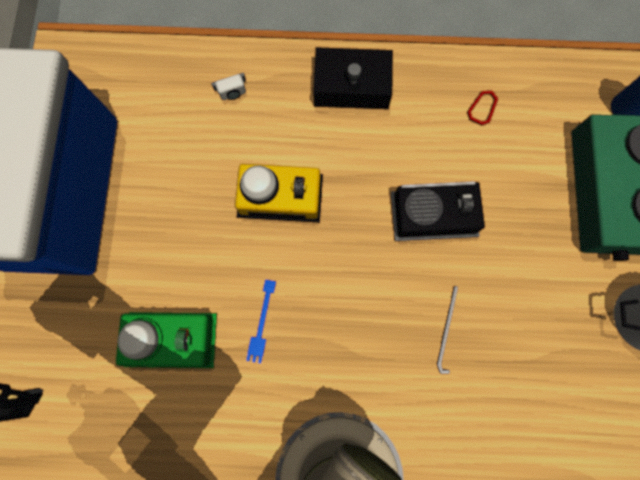

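View pics/scene0.png

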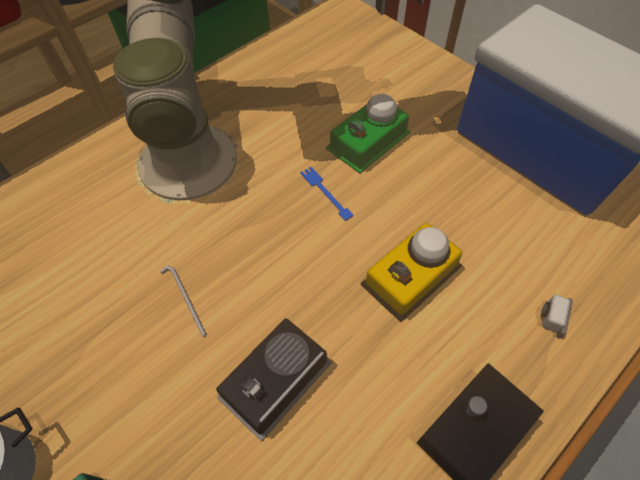

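The top view shows the yellow lantern at (279,192), its wheel at (300,187) and dome at (259,184). The scene view shows its wheel at (400,270) and dome at (431,243). The green one at (166,340) in the top view is a decoy, and the radio is at (438,210).

```bash
python3 - <<'E'
from h import *
np.set_printoptions(precision=4,suppress=True)
s=read_camera("scene");t=read_camera("top")
for n,a,b in [("axle",(400.4,269.2),(303.5,186.2)),("wheelbb",(401.1,271),(300.4,189.7)),("origin",(412.2,271.4),(279.5,193.9)),("dome",(431,243),(259,184))]:
    p=tri([ray(s,a),ray(t,b)]); print(n,p,proj(s,p)-a,proj(t,p)-b)
w=atz(ray(t,(300.4,187)),.08);d=atz(ray(t,(259,184)),.09);print(w,d,np.degrees(np.arctan2(*(d-w)[[1,0]])))
# outline of yellow: min area rect top
hsv=cv2.cvtColor(t["frame"],cv2.COLOR_RGB2HSV);m=cv2.inRange(hsv,(20,120,60),(32,255,255));m[:,:225]=0;m[:140]=0;m[230:]=0;m[:,335:]=0
cs,_=cv2.findContours(m,0,2);k=max(cs,key=cv2.contourArea);box=cv2.boxPoints(cv2.minAreaRect(k))
print(box);print(np.array([atz(ray(t,q),.06) for q in box]))
E
```

```text
axle [0.5602 0.0939 0.0833] [-2.6716  0.7146] [-1.9671 -1.5809]
wheelbb [0.5587 0.1009 0.0656] [-2.5675  0.6866] [-1.8949 -1.5185]
origin [0.5623 0.1453 0.0148] [-0.2681  0.0779] [-0.2023 -0.159 ]
dome [0.5619 0.1818 0.0782] [-1.5632  0.4876] [-1.1929 -0.979 ]
[0.5563 0.0961 0.08  ] [0.5558 0.1772 0.09  ] 90.36843255318811
[[223.2406 215.5783]
 [225.0408 152.5726]
 [334.3516 155.6958]
 [332.5514 218.7015]]
[[0.4969 0.2496 0.06  ]
 [0.6321 0.2576 0.06  ]
 [0.6341 0.0308 0.06  ]
 [0.4991 0.0296 0.06  ]]
```

```bash
cat >> h.py <<'E'
from scipy.spatial.transform import Rotation as Ro
def R(s): return Ro.from_quat(np.array(s["tool_rot"])[[1,2,3,0]]).as_matrix()
E
python3 - <<'E'
from h import *
np.set_printoptions(precision=3,suppress=True)
s=arm.sense();r=R(s);print(r);w=read_camera("wrist");T=np.array(w["T"])
print("cam in tool",r.T@(T[:3,3]-s["tool_pos"]),"\n",r.T@T[:3,:3])
W=np.array([.556,.096,.09])
tgt=W+[0,0,.12]
print(r.T@(tgt-s["tool_pos"])*1000, s["time"])
E
```

```text
[[ 0.    -0.938  0.346]
 [-0.     0.346  0.938]
 [-1.    -0.    -0.   ]]
cam in tool [-0.143  0.072  0.   ] 
 [[ 0.001  0.286 -0.958]
 [-0.     0.958  0.286]
 [ 1.    -0.     0.001]]
[  21.292 -488.573 -242.818] 0.85
```

Call:
step_arm(targets=[[[0,5,-45,-22,-0.1],[0,10,-90,-44,-0.2],[0,15,-135,-66,-0.3],[0,20,-180,-88,-0.355],[0,21,-225,-110,-0.355],[0,21,-270,-132,-0.355],[0,21,-315,-154,-0.355],[0,21,-360,-176,-0.355],[0,21,-405,-198,-0.355],[0,21,-450,-220,-0.355],[0,21,-488,-243,-0.355],[0,21,-488,-243,-0.355]]])

```text
time: 2.1
tool_pos: [0.5578, 0.0918, 0.2096]
tool_rot: [0.501, -0.5, 0.501, 0.499]
contact_force: [0.4, 0.3, 0.0]
gripper_width: -0.004
```

```bash
python3 - <<'E'
from h import *
np.set_printoptions(precision=4,suppress=True)
s=arm.sense();print(s["tool_pos"],s["time"],s["gripper_width"],s["contact_force"],s["qpos"]);print(R(s))
w=read_camera("wrist");cv2.imwrite("pics/w1.png",w["frame"][:,:,::-1])
for k in ["lamp","lamp_axle"]:
    print(k,[(np.round(e["centre"],1),round(e["confidence"],2),atz(ray(w,e["centre"]),.07)) for e in spotter.landmark_of(k,"wrist")])
print([(np.round(e["bbox"],1),round(e["confidence"],2),atz(ray(w,e["bbox"][:2]),.08)) for e in spotter.find_in("lamp_wheel","wrist")])
E
```

```text
[0.5578 0.0918 0.2096] 2.1 -0.0036404767507578436 [0.4303 0.3491 0.0028] [-0.0437  0.4182  1.4063 -0.0009  1.3169 -1.6114]
[[ 0.0002 -1.      0.0029]
 [-0.0009  0.0029  1.    ]
 [-1.     -0.0002 -0.0009]]
lamp [(array([375.6, 207.4]), 0.88, array([0.5451, 0.1369, 0.07  ]))]
lamp_axle [(array([337. , 224.4]), 0.57, array([0.5602, 0.1036, 0.07  ]))]
[(array([336.2, 225.4,  18.1,  46.9]), 0.97, array([0.5584, 0.1025, 0.08  ]))]
```

View pics/w1.png

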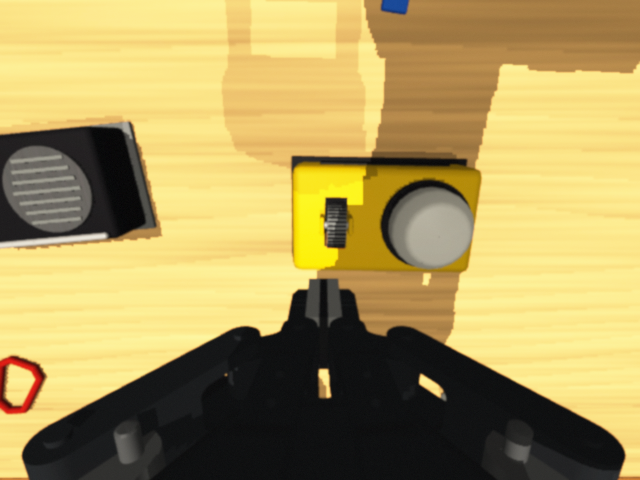

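The wrist view shows the lantern square to the tool. The wheel fills columns 326–347 and rows 198–248, the handle strip lies along the near edge at row 160, and no stripe shows (it's on the far side). Next I'll get a tangent fit and the yaw.

```bash
python3 - <<'E'
from h import *
np.set_printoptions(precision=4,suppress=True)
w=read_camera("wrist");f=w["frame"];hsv=cv2.cvtColor(f,cv2.COLOR_RGB2HSV)
m=cv2.inRange(hsv,(22,215,60),(29,255,255));m[:,:285]=0;m[:,490:]=0;m[:150]=0;m[280:]=0
m=cv2.morphologyEx(m,cv2.MORPH_OPEN,np.ones((5,5)))
# near (upper) and lower edges
for nm,cols,fn in [("near",range(310,460,5),np.min),("far",range(345,455,5),np.max)]:
    P=np.array([atz(ray(w,(c,fn(np.flatnonzero(m[:,c])))),.06) for c in cols if m[:,c].any()])
    print(nm,np.polyfit(P[:,1],P[:,0],1),np.median(P[:,0]), np.degrees(np.arctan(np.polyfit(P[:,1],P[:,0],1)[0])))
rows=range(185,260,5);P=np.array([atz(ray(w,(np.min(np.flatnonzero(m[r])),r)),.06) for r in rows]);print("left",np.degrees(np.arctan(np.polyfit(P[:,0],P[:,1],1)[0])),P[:,1].mean())
# tangents
from scipy.optimize import fsolve
def tang(px):
    o,d=ray(w,px);return np.array([o[0],o[2]]),np.array([d[0],d[2]])/np.hypot(d[0],d[2])
def e(v):
    r=[]
    for px,sg in [((337,198),1),((337,248),-1)]:
        o,d=tang(px);q=v-o;r.append(sg*(d[0]*q[1]-d[1]*q[0])-.02)
    return r
for sg in (1,):
    v=fsolve(e,[.556,.07]);print("axle xz",v,e(v)); v2=fsolve(lambda v:np.array(e(v))+.04,[.556,.07]);print(v2)
for c in (326,347): print(atz(ray(w,(c,224)),.085))
c=f[185:260,310:365];cv2.imwrite("pics/c1.png",cv2.resize(c[:,:,::-1],None,fx=7,fy=7,interpolation=cv2.INTER_CUBIC))
E
```

```text
near [0.0132 0.5083] 0.5103215005038411 0.7572827680618964
far [-0.717   0.6947] 0.6066319150587944 -35.639208197082816
left -1.5522164577099673 0.06459819329867374
axle xz [0.5495 0.0952] [np.float64(3.122502256758253e-17), np.float64(-5.204170427930421e-17)]
[0.4161 0.6114]
[0.553 0.099 0.085]
[0.553  0.1165 0.085 ]
```

View pics/c1.png

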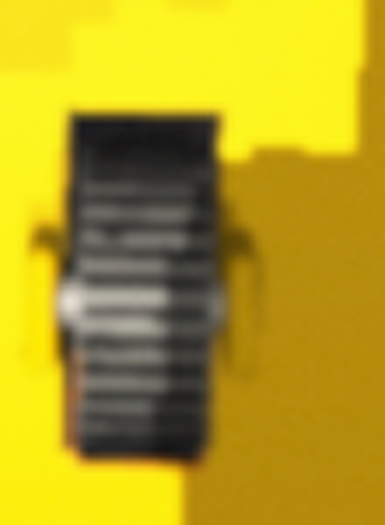

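```bash
python3 - <<'E'
from h import *
np.set_printoptions(precision=4,suppress=True)
w=read_camera("wrist");s=arm.sense();print(s["tool_pos"],s["contact_force"])
print(atz(ray(w,(330.4,228.3)),.07))
from scipy.optimize import fsolve
def circ(px,v):
    o,d=ray(w,px);d=np.array([d[0],d[2]]);d/=np.hypot(*d);q=v-o[[0,2]];return d[0]*q[1]-d[1]*q[0]
for a in (201,206):
    v=fsolve(lambda v:[circ((330,a),v)-.02,circ((330,250.7),v)+.02],[.55,.07]);print(a,v)
for x in (.545,.55,.555,.56): print(x,[circ((330,r),np.array([x,.07])) for r in (201,206,250.7)])
E
```

```text
[0.5548 0.0971 0.2106] [ 0.0362 -0.4889 -0.1805]
[0.5609 0.1033 0.07  ]
201 [0.5521 0.0946]
206 [0.562  0.0664]
0.545 [np.float64(0.008439639279523556), np.float64(0.004107201769512847), np.float64(-0.03482615711714025)]
0.55 [np.float64(0.013352254390448244), np.float64(0.009005371039118075), np.float64(-0.030106779808167297)]
0.555 [np.float64(0.018264869501372925), np.float64(0.01390354030872331), np.float64(-0.025387402499194342)]
0.56 [np.float64(0.02317748461229762), np.float64(0.018801709578328545), np.float64(-0.020668025190221387)]
```

Call:
step_arm(targets=[[[0,40,-16,6,0],[0,80,-16,6,0],[0,105,-16,6,0],[0,112,-16,6,0],[0,112,-16,6,0],[0,112,-16,6,0],[0,112,-16,6,0],[0,112,-16,6,0]]])

```text
time: 3.2
tool_pos: [0.5719, 0.1021, 0.0995]
tool_rot: [-0.5, 0.501, -0.499, -0.5]
contact_force: [0.0, -1.1, 0.6]
gripper_width: -0.0
```

```bash
python3 - <<'E'
from h import *
np.set_printoptions(precision=4,suppress=True)
w=read_camera("wrist");s=arm.sense();print(s["tool_pos"],s["contact_force"],s["time"])
print(proj(w,s["tool_pos"]),proj(w,(.561,.103,.09)))
cv2.imwrite("pics/w2.png",cv2.resize(w["frame"][:,:,::-1][140:440,200:500],None,fx=2,fy=2))
E
```

```text
[0.5717 0.1021 0.0992] [-0.8721  0.0534 -0.1137] 3.25
[323.3353 294.0692] [325.2817 265.7959]
```

View pics/w2.png

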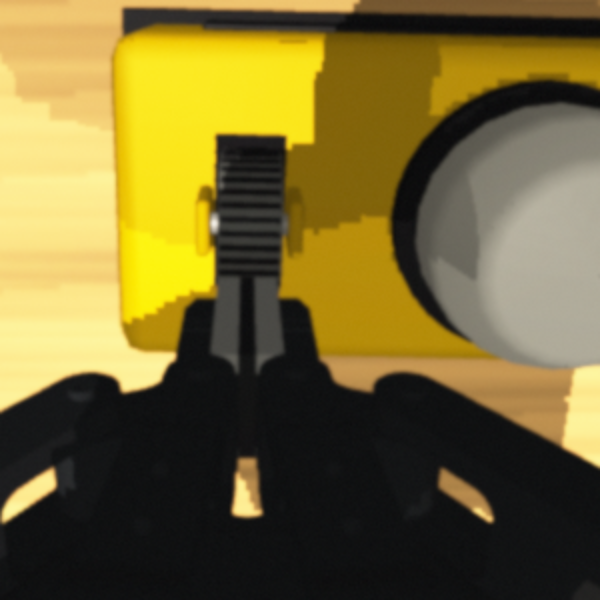

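The fingertips sit centred over the wheel laterally, with pad edges at rows 278–300 of the crop. Next I'll lower to contact.

Call:
step_arm(targets=[[[0,4,0,1,0],[0,7,0,1,0],[0,7,0,1,0],[0,7,0,1,0],[0,7,0,1,0]]])

```text
time: 3.75
tool_pos: [0.5714, 0.103, 0.0913]
tool_rot: [-0.499, 0.501, -0.499, -0.501]
contact_force: [-0.1, 0.7, 0.0]
gripper_width: -0.003
```

Call:
step_arm(targets=[[[0,1,0,0,0],[0,2,0,0,0],[0,2,0,0,0],[0,2,0,0,0]]])

```text
time: 4.15
tool_pos: [0.5714, 0.103, 0.0894]
tool_rot: [-0.499, 0.501, -0.499, -0.501]
contact_force: [0.6, 0.0, 0.0]
gripper_width: -0.004
```

Call:
step_arm(targets=[[[0,1,0,0,0],[0,2,0,0,0],[0,2,0,0,0],[0,2,0,0,0]]])

```text
time: 4.55
tool_pos: [0.5715, 0.103, 0.0874]
tool_rot: [-0.5, 0.501, -0.499, -0.5]
contact_force: [0.3, 0.2, 2.4]
gripper_width: 0.002
```

Call:
step_arm(targets=[[[0,0,3,0,0],[0,0,6,0,0],[0,0,9,0,0],[0,0,12,0,0],[0,0,15,0,0],[0,0,18,0,0],[0,0,18,0,0],[0,0,18,0,0]]])

```text
time: 5.35
tool_pos: [0.5531, 0.1031, 0.0872]
tool_rot: [0.499, -0.5, 0.5, 0.501]
contact_force: [-0.6, 1.2, 1.3]
gripper_width: -0.001
```

Call:
step_arm(targets=[[[0,-4,0,0,0],[0,-15,0,0,0],[0,-25,-20,0,0],[0,-25,-40,0,0],[0,-25,-40,0,0],[0,-25,-40,0,0],[0,-25,-40,0,0]]])

```text
time: 6.05
tool_pos: [0.5927, 0.1031, 0.1123]
tool_rot: [0.499, -0.5, 0.5, 0.501]
contact_force: [0.1, 1.0, -0.7]
gripper_width: 0.003
```

```bash
cat > look.py <<'E'
from h import *
import sys
np.set_printoptions(precision=4,suppress=True)
w=read_camera("wrist");s=arm.sense();print(s["tool_pos"],s["contact_force"],s["time"])
A=np.array([.561,.103,.07]);p=proj(w,A+[0,0,.02]).astype(int);print("top px",p,"cam",np.array(w["T"])[:3,3])
y0,x0=p[1]-60,p[0]-50
c=w["frame"][y0:y0+120,x0:x0+100]
hsv=cv2.cvtColor(c,cv2.COLOR_RGB2HSV);m=cv2.inRange(hsv,(3,130,60),(17,255,255))
m[:,:33]=0;m[:,67:]=0
ys,xs=np.nonzero(m);print(len(ys))
for r in np.unique(ys):print(r+y0,(ys==r).sum(),xs[ys==r].min()+x0,xs[ys==r].max()+x0,end=";")
def px(th):return proj(w,A+[.02*np.cos(th),0,.02*np.sin(th)])
print("\nrow of stripe centre by angle:",[(t,round(px(t)[1],1)) for t in (.4,.6,.8,.9,1,1.1,1.2,1.3,1.4,1.5,1.571,1.65,1.75,1.9)])
cv2.imwrite(sys.argv[1],cv2.resize(c[:,:,::-1],None,fx=5,fy=5,interpolation=cv2.INTER_CUBIC));print("crop origin",x0,y0)
E
python3 look.py pics/c3.png
```

```text
[0.5927 0.1031 0.1123] [-0.9425  0.31    0.3262] 6.1
top px [323 218] cam [0.5207 0.1031 0.2553]
402
221 1 306 306;222 1 306 306;224 1 338 338;225 1 338 338;226 2 307 338;227 24 307 338;228 33 306 338;229 33 306 338;230 33 306 338;231 33 306 338;232 33 306 338;233 33 306 338;234 33 306 338;235 33 306 338;236 32 306 337;237 31 307 337;238 31 307 337;239 14 324 337;
row of stripe centre by angle: [(0.4, np.float64(245.3)), (0.6, np.float64(244.0)), (0.8, np.float64(241.2)), (0.9, np.float64(239.2)), (1, np.float64(237.0)), (1.1, np.float64(234.4)), (1.2, np.float64(231.5)), (1.3, np.float64(228.3)), (1.4, np.float64(224.9)), (1.5, np.float64(221.2)), (1.571, np.float64(218.6)), (1.65, np.float64(215.5)), (1.75, np.float64(211.6)), (1.9, np.float64(205.7))]
crop origin 273 158
```

View pics/c3.png

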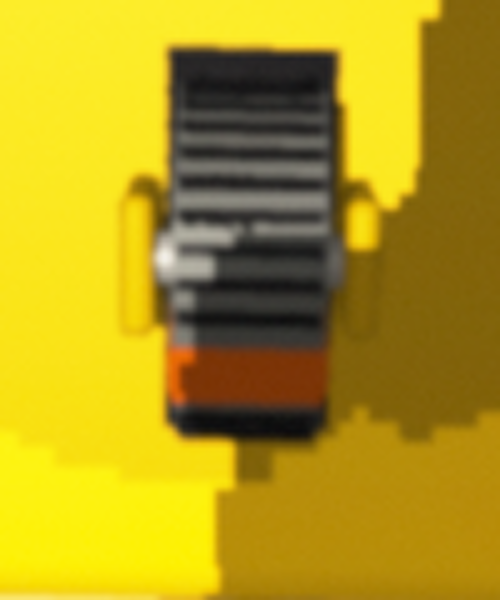

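The stripe is at rows 227–239, so θ≈1.13. The predicted far limb (row 245.3) matches the picture. It needs about 0.44 rad more, or roughly 9 mm.

Call:
step_arm(targets=[[[0,8,26,0,0],[0,17,26,0,0],[0,21,26,0,0],[0,21,26,0,0],[0,23,26,0,0],[0,25,26,0,0],[0,25,26,0,0],[0,25,26,0,0]]])

```text
time: 6.9
tool_pos: [0.5677, 0.103, 0.0876]
tool_rot: [-0.5, 0.501, -0.499, -0.5]
contact_force: [1.0, 0.4, 2.0]
gripper_width: 0.003
```

Call:
step_arm(targets=[[[0,0,2,0,0],[0,0,4,0,0],[0,0,6,0,0],[0,0,8,0,0],[0,0,9,0,0],[0,0,9,0,0],[0,0,9,0,0]]])

```text
time: 7.6
tool_pos: [0.5582, 0.1031, 0.0872]
tool_rot: [0.499, -0.5, 0.5, 0.501]
contact_force: [-0.8, 0.7, 2.3]
gripper_width: -0.002
```

Call:
step_arm(targets=[[[0,-4,0,0,0],[0,-15,0,0,0],[0,-25,-15,0,0],[0,-25,-35,0,0],[0,-25,-35,0,0],[0,-25,-35,0,0],[0,-25,-35,0,0]]])

```text
time: 8.3
tool_pos: [0.5926, 0.1031, 0.1123]
tool_rot: [0.499, -0.5, 0.5, 0.501]
contact_force: [0.8, 0.2, -0.4]
gripper_width: 0.002
```

```bash
python3 look.py pics/c4.png
```

```text
[0.5927 0.1032 0.1123] [0.4185 0.2051 0.2508] 8.35
top px [323 218] cam [0.5207 0.1031 0.2553]
484
208 3 310 315;209 32 307 338;210 32 307 338;211 33 307 339;212 34 306 339;213 34 306 339;214 34 306 339;215 34 306 339;216 34 306 339;217 34 306 339;218 34 306 339;219 34 306 339;220 33 306 338;221 33 306 338;222 33 306 338;223 13 326 338;
row of stripe centre by angle: [(0.4, np.float64(245.3)), (0.6, np.float64(244.0)), (0.8, np.float64(241.3)), (0.9, np.float64(239.3)), (1, np.float64(237.0)), (1.1, np.float64(234.4)), (1.2, np.float64(231.5)), (1.3, np.float64(228.3)), (1.4, np.float64(224.9)), (1.5, np.float64(221.3)), (1.571, np.float64(218.6)), (1.65, np.float64(215.6)), (1.75, np.float64(211.7)), (1.9, np.float64(205.8))]
crop origin 273 158
```

View pics/c4.png

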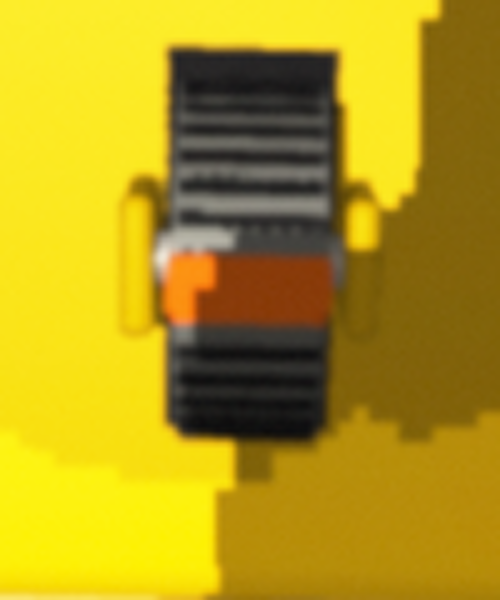

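Call:
step_arm(targets=[[[0,-20,-35,0,0],[0,-30,-60,0,0],[0,-30,-70,0,0],[0,-30,-70,0,0],[0,-30,-70,0,0],[0,-30,-70,0,0]]])

```text
time: 8.95
tool_pos: [0.6626, 0.1034, 0.1422]
tool_rot: [0.499, -0.5, 0.5, 0.501]
contact_force: [0.1, -0.2, 0.2]
gripper_width: 0.002
```

```bash
python3 look.py pics/c5.png; python3 - <<'E'
from h import *
w=read_camera("wrist");A=np.array([.561,.103,.07])
o=np.array(w["T"])[:3,3]
# predicted limbs & axle
ths=np.linspace(0,np.pi,721);rows=[proj(w,A+[.02*np.cos(t),0,.02*np.sin(t)])[1] for t in ths]
print("limbs",min(rows),max(rows),"axle",proj(w,A))
E
```

```text
[0.6627 0.1034 0.1423] [-0.1036 -0.2113  0.0641] 9.0
top px [323  79] cam [0.5906 0.1033 0.2852]
129
68 26 308 333;69 17 308 338;70 3 336 338;71 2 337 338;72 3 337 339;73 3 337 339;74 3 337 339;75 3 337 339;76 3 337 339;77 3 306 339;78 3 306 339;79 2 338 339;80 3 307 338;81 4 308 338;82 31 308 338;83 20 318 337;
row of stripe centre by angle: [(0.4, np.float64(116.7)), (0.6, np.float64(112.9)), (0.8, np.float64(107.7)), (0.9, np.float64(104.6)), (1, np.float64(101.3)), (1.1, np.float64(97.8)), (1.2, np.float64(94.0)), (1.3, np.float64(90.1)), (1.4, np.float64(86.1)), (1.5, np.float64(82.1)), (1.571, np.float64(79.2)), (1.65, np.float64(76.0)), (1.75, np.float64(72.0)), (1.9, np.float64(66.3))]
crop origin 273 19
limbs 45.87764820583368 119.93376100932014 axle [323.28287008  84.47657523]
```

View pics/c5.png

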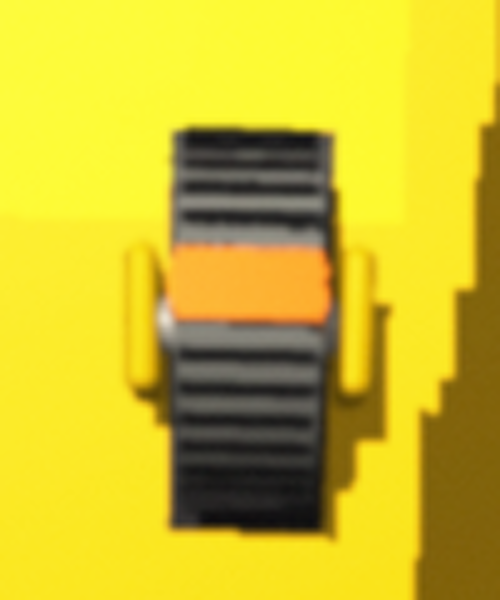

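Stripe centre reads θ≈1.64 in the earlier view, with edges at rows 209 and 223. The new view, seen from almost overhead, gives ≈1.64–1.66 with edges at rows 67.8 and 83.4. Adjusting for the limb fit, that's about 0.06 rad past the top, so I'll roll it back about 1.2 mm.

Call:
step_arm(targets=[[[0,10,40,0,0],[0,25,80,0,0],[0,38,100,0,0],[0,48,102,0,0],[0,48,102,0,0],[0,48,102,0,0],[0,48,102,0,0],[0,48,102,0,0],[0,48,102,0,0],[0,48,102,0,0]]])

```text
time: 10.05
tool_pos: [0.5616, 0.103, 0.0944]
tool_rot: [-0.5, 0.501, -0.499, -0.5]
contact_force: [-0.5, -0.3, -0.5]
gripper_width: -0.001
```

Call:
step_arm(targets=[[[0,2,0,0,0],[0,4,0,0,0],[0,6,0,0,0],[0,7,0,0,0],[0,7,0,0,0],[0,7,0,0,0],[0,7,0,0,0]]])

```text
time: 10.75
tool_pos: [0.5614, 0.103, 0.0874]
tool_rot: [-0.499, 0.501, -0.499, -0.501]
contact_force: [-0.2, 0.6, 2.5]
gripper_width: 0.001
```

Call:
step_arm(targets=[[[0,0,-0.5,0,0],[0,0,-1,0,0],[0,0,-1.3,0,0],[0,0,-1.3,0,0],[0,0,-1.3,0,0],[0,0,-1.3,0,0]]])

```text
time: 11.35
tool_pos: [0.5627, 0.103, 0.0874]
tool_rot: [-0.499, 0.501, -0.499, -0.5]
contact_force: [0.4, -0.7, 2.6]
gripper_width: -0.003
```

Call:
step_arm(targets=[[[0,-3,0,0,0],[0,-8,0,0,0],[0,-25,-15,0,0],[0,-40,-60,0,0],[0,-55,-102,0,0],[0,-55,-102,0,0],[0,-55,-102,0,0],[0,-55,-102,0,0]]])

```text
time: 12.15
tool_pos: [0.6635, 0.1034, 0.1416]
tool_rot: [0.499, -0.5, 0.5, 0.501]
contact_force: [-0.8, -0.7, -0.7]
gripper_width: 0.006
```

```bash
python3 look.py pics/c6.png
```

```text
[0.6635 0.1034 0.1418] [-0.5754  0.5006  0.9305] 12.2
top px [323  77] cam [0.5917 0.1033 0.2847]
148
68 1 308 308;69 31 308 338;70 13 326 338;71 3 336 338;72 3 337 339;73 3 337 339;74 3 337 339;75 4 307 339;76 5 306 339;77 4 307 339;78 4 307 339;79 3 307 338;80 4 307 338;81 5 307 338;82 32 307 338;83 30 308 337;
row of stripe centre by angle: [(0.4, np.float64(115.2)), (0.6, np.float64(111.3)), (0.8, np.float64(106.0)), (0.9, np.float64(102.9)), (1, np.float64(99.6)), (1.1, np.float64(96.0)), (1.2, np.float64(92.2)), (1.3, np.float64(88.3)), (1.4, np.float64(84.3)), (1.5, np.float64(80.2)), (1.571, np.float64(77.3)), (1.65, np.float64(74.1)), (1.75, np.float64(70.1)), (1.9, np.float64(64.4))]
crop origin 273 17
```

View pics/c6.png

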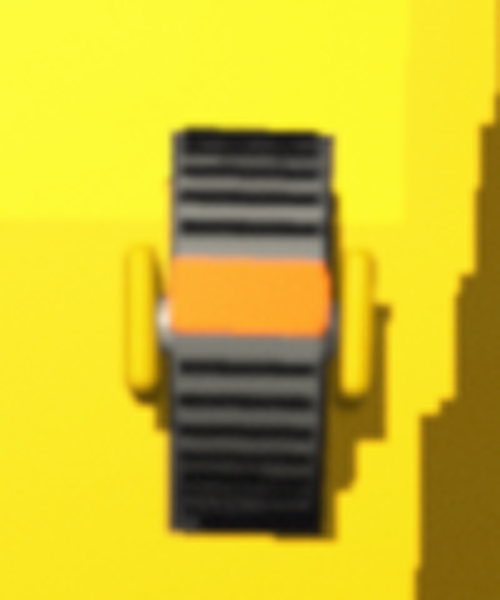

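```bash
python3 -c "
from station import arm
print(arm.sense()['time']);print(arm.sign_off())"
```

```text
12.2
the job is handed in; nothing more can be done
None
```

I set the yellow lantern to its third click and handed the job in at 12.2 s. The orange stripe stands at the top as near as I can measure, and the finger is off the wheel.

- **What I did:** With the shut fingertips pressed on top at about 2.5 N, I rolled the wheel towards the handle in two strokes, 18 mm and 9 mm. That went about 0.06 rad too far, so I rolled it back 1.3 mm. The radio and the green look-alike were not touched.
- **Last check:** In the final wrist picture the stripe is centred at pixel row 76, against a predicted 77.3 for the very top. Uncorrected, that reads about 1.60 rad. Correcting for a 1-pixel shift in the wheel's outline gives about 1.58, against the target of 1.571. The remaining uncertainty is a few hundredths of a radian.
- **What disagreed:** The first wrist picture was taken before the arm had settled, so its positions were a few millimetres off; I measured again. The second stroke turned the wheel slightly more than commanded, probably because the arm was still settling sideways while pressed. That would explain the overshoot.

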